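# Set out the sharpening stones

### The arm

A 7-joint arm with a two-finger parallel gripper is mounted at the origin on a cart in front of the work surface, level with it; the furniture and walls round the work are solid. World frame = base frame: x ahead of the robot, y to its left, z up, the work surface at z = 0. Lengths are in mm, angles in degrees, forces in N, time in s.
With the tool pointing down it reaches from about 400 to 850 mm from the base axis. Payload 4.4 kg.
Tool frame: the origin (TCP) lies at the very end of the fingers, on their centre line; the grasp point (between the pads) lies 19 mm behind it; z points along the fingers, y is the line along which they close (so a half turn about z gives the same grasp; the last joint's range is limited). The gripper opens to 94 mm and grips with 3 to 60 N. Pads are 16 mm wide; open, the fingers measure 119 mm over their backs; the gripper's body (75 mm by 177 mm) begins 78 mm behind the grasp point.
Start: joints at [70.428, 36.005, 2.206, 86.941, -1.547, 57.084, -1.146], TCP at [177.034, -625.441, 205.478] pointing down, gripper open.
Joint ranges: [-175.42, 175.42], [-21.48, 121.26], [-71.46, 75.88], [10.55, 141.38], [-63.04, 243.04], [13.31, 113.54], [-168.57, 168.57]. Speed limits (degrees/s): [147.25, 147.25, 180, 180, 180, 180, 180].

### API

Orientations are given as a 3x3 rotation matrix whose columns are the frame's x, y, z axes.
In Python, from workcell import manip gives the robot as it stands. Calls block until the motion is done:
- manip.reach(position, orientation): joint-space move of the TCP to a pose.
- manip.line_to(position, max_speed=150, orientation=None): straight line of the TCP; orientation=None keeps the orientation; max_speed is the mean speed in mm/s.
- manip.movej(angles): joint-space move.
- manip.gripper_to(opening, effort=None): finger opening in mm; effort is the grip in N (None keeps the last); returns when the fingers have stopped.
- manip.dwell(seconds).
- manip.ik(position, orientation): joint angles nearest the present ones, or None.
- manip.read_camera(name): name is "scene" or "top" or "wrist"; returns a dict with "pixels" (400x640x3 uint8, blue, green, red), "intrinsics" (3x3 intrinsics, pixels), "rvec" (rotation vector, rad) and "tvec" (3), from world to camera coordinates, as OpenCV has them; the wrist camera has in their place "tool_from_camera" (4x4, takes a point from camera to tool coordinates, whose origin is the TCP and whose axes are the flange's). Camera axes: x right, y down, z forward; pixel columns grow to the right and rows downward; lengths in mm; the calibration is good to about 2 mm. A picture is of the moment at which its call begins: read the wrist's pose just before it. There is no depth.
A pose or a line that the arm cannot do raises manip.PlanningError and nothing moves.
- manip.sign_off(): hands the job in; it is judged then, once.
Readings, each from a call of its own:
- manip.read_time(): time.
- manip.read_joint_pos(): joint angles.
- manip.read_qd(): joint speeds.
- manip.read_tau(): joint torques, N m.
- manip.read_eef_pos(): TCP position.
- manip.read_eef_rot(): TCP orientation.
- manip.read_force(): force on the tool from outside, world axes, zero at the start.
- manip.read_wrist_torque(): the same for the moment, N m.
- manip.read_opening(): finger opening in mm.
- manip.read_finger_force(): force on a finger pad.
Only numpy, scipy, OpenCV 4.12 (cv2) and the standard library are available. Lean on these libraries where they do the work, as an engineer would, in place of code of your own. Each camera call takes 0.05 s, during which the arm holds its last target. There are 200 camera calls.

### The job

The four sharpening stones have been left in a stack on the bench. Take the stack apart and lay each stone in the wooden cradle cut to its size, flat on the cradle's floor between the battens, ready for honing. The stones are brittle, so set them down gently instead of dropping them, and leave the block plane and the wide chisel where they lie.

Things in the scene. Friction and masses are not known exactly. Their poses are not given: they have to be found in the camera images.
- coarse_stone: coarse sharpening stone: dark charcoal-grey block, 130 long (its x) x 56 wide (its y) x 28 high (its z), loose, bottom of the stack, lies on the bench. Origin: centre of its underside. Grasp across the 56 mm width from above.
- medium_stone: medium sharpening stone: two-layer (brown over dark grey) block, 106 long (its x) x 44 wide (its y) x 24 high (its z), loose, starts flat on the coarse stone, roughly centred on it. Origin: centre of its underside. Grasp across the 44 mm width from above.
- fine_stone: fine sharpening stone: off-white block, 82 long (its x) x 32 wide (its y) x 22 high (its z), loose, starts flat on the medium stone, roughly centred on it. Origin: centre of its underside. Grasp across the 32 mm width from above.
- pocket_stone: pocket sharpening stone: grey-green block, 58 long (its x) x 20 wide (its y) x 22 high (its z), loose, starts flat on the fine stone, roughly centred on it. Origin: centre of its underside. Grasp across the 20 mm width from above.
- coarse_cradle: cradle of the coarse stone, largest of four fixed wooden cradles: dark base 166 (x) x 92 (y) mm, four paler battens 11 mm wide round an open recess. Origin: centre of its underside, on the bench; x along the recess. Recess floor 8 mm above the origin, 138 x 64 mm (4 mm play all round the stone); batten tops 16 mm above it, the upper 4 mm of their inner edges bevelled 45 degrees.
- medium_cradle: cradle of the medium stone, second largest of four fixed wooden cradles: dark base 142 (x) x 80 (y) mm, four paler battens 11 mm wide round an open recess. Origin: centre of its underside, on the bench; x along the recess. Recess floor 8 mm above the origin, 114 x 52 mm (4 mm play all round the stone); batten tops 16 mm above it, the upper 4 mm of their inner edges bevelled 45 degrees.
- fine_cradle: cradle of the fine stone, second smallest of four fixed wooden cradles: dark base 118 (x) x 68 (y) mm, four paler battens 11 mm wide round an open recess. Origin: centre of its underside, on the bench; x along the recess. Recess floor 8 mm above the origin, 90 x 40 mm (4 mm play all round the stone); batten tops 16 mm above it, the upper 4 mm of their inner edges bevelled 45 degrees.
- pocket_cradle: cradle of the pocket stone, smallest of four fixed wooden cradles: dark base 94 (x) x 56 (y) mm, four paler battens 11 mm wide round an open recess. Origin: centre of its underside, on the bench; x along the recess. Recess floor 8 mm above the origin, 66 x 28 mm (4 mm play all round the stone); batten tops 16 mm above it, the upper 4 mm of their inner edges bevelled 45 degrees.
- block_plane: small iron block plane with a brass-coloured knob, 51 x 156 x 59 mm, loose, standing on the bench; origin: centre of its sole, y along its length. To be left alone.
- wide_chisel: bench chisel with a wooden handle and the widest blade (32 mm), 32 x 247 x 27 mm, lying flat beside a narrower chisel; origin: centre of its underside, y along its length. To be left alone.

How it is judged (in metres and radians):
At the end, for the whole second after the job is handed in: Each of the four stones lies in its own cradle: centre within 10 mm of the cradle's centre, underside on the recess floor (8 mm above the cradle's underside, -2/+2.5 mm), tilted less than 0.06 rad, its length along the recess within 0.3 rad (either way round), released and at rest (horizontal distance between coarse_stone and coarse_cradle below 0.01 m and z of coarse_stone in the frame of coarse_cradle between 0.006 and 0.0105 m and angle between the x axis of coarse_stone and the x axis of coarse_cradle, either way round below 0.3 rad and angle between each of coarse_stone, medium_stone, fine_stone, pocket_stone's own z axis and vertical below 0.06 rad and linear speed of each of coarse_stone, medium_stone, fine_stone, pocket_stone below 0.02 m/s and horizontal distance between medium_stone and medium_cradle below 0.01 m and z of medium_stone in the frame of medium_cradle between 0.006 and 0.0105 m and angle between the x axis of medium_stone and the x axis of medium_cradle, either way round below 0.3 rad and horizontal distance between fine_stone and fine_cradle below 0.01 m and z of fine_stone in the frame of fine_cradle between 0.006 and 0.0105 m and angle between the x axis of fine_stone and the x axis of fine_cradle, either way round below 0.3 rad and horizontal distance between pocket_stone and pocket_cradle below 0.01 m and z of pocket_stone in the frame of pocket_cradle between 0.006 and 0.0105 m and angle between the x axis of pocket_stone and the x axis of pocket_cradle, either way round below 0.3 rad); the robot touches nothing.
It fails at once if a stone is dropped: it falls freely at more than 0.6 m/s (about 2 cm) ((linear speed of coarse_stone above 0.6 m/s and contact force between the fingers and coarse_stone below 0.05 N) or (linear speed of medium_stone above 0.6 m/s and contact force between the fingers and medium_stone below 0.05 N) or (linear speed of fine_stone above 0.6 m/s and contact force between the fingers and fine_stone below 0.05 N) or (linear speed of pocket_stone above 0.6 m/s and contact force between the fingers and pocket_stone below 0.05 N)).
It fails at once if the block plane is moved more than 20 mm (distance of block_plane from where it was at the start of the episode above 0.02 m).
It fails at once if the wide chisel is moved more than 20 mm (distance of wide_chisel from where it was at the start of the episode above 0.02 m).
It also fails if it takes over 128 s, if anything falls off the work surface, if the arm or the gripper's body presses on something with over 40 N, if the wrist force passes 120 N, or if a joint passes its speed limit or range.

## Working session

There is one attempt and no reset: what is moved stays moved. The work goes in short steps, each a Python script; the robot and the scene stay as the last script left them, time stands still between calls to the robot, and variables do not carry over. Pictures are saved under pics/ and viewed, at most 14 in all, crops included, and the job is handed in when it is done.

```bash
mkdir -p pics; cat > h.py <<'E'
import numpy as np, cv2
from workcell import manip
def proj(cam,P):
    return cv2.projectPoints(np.float64(P).reshape(-1,3),cam['rvec'],cam['tvec'],cam['intrinsics'],None)[0].reshape(-1,2)
def ray(cam,uv,z):
    R=cv2.Rodrigues(np.float64(cam['rvec']))[0]; t=np.float64(cam['tvec']).ravel()
    uv=np.float64(uv).reshape(-1,2)
    d=np.c_[uv,np.ones(len(uv))]@np.linalg.inv(cam['intrinsics']).T@R
    c=-R.T@t
    return c+d*((z-c[2])/d[:,2])[:,None]
def wristcam():
    # world->camera of the wrist cam
    p=np.array(manip.read_eef_pos());Rt=np.array(manip.read_eef_rot());c=manip.read_camera('wrist')
    T=np.eye(4);T[:3,:3]=Rt;T[:3,3]=p
    M=np.linalg.inv(T@np.array(c['tool_from_camera']))
    c['rvec']=cv2.Rodrigues(M[:3,:3])[0];c['tvec']=M[:3,3];return c
E
python3 - <<'E'
from h import *
for n in('scene','top'):
    c=manip.read_camera(n);cv2.imwrite(f'pics/{n}0.png',c['pixels'])
    R=cv2.Rodrigues(np.float64(c['rvec']))[0];print(n,-R.T@np.float64(c['tvec']).ravel(),R[2],c['intrinsics'][0])
print(manip.read_time(),manip.read_eef_rot())
E
```

```text
scene [ 95.88984919 545.74757864 976.41336893] [ 0.41160847 -0.45378021 -0.79035561] [420.17598645   0.         323.43216841]
top [3.61541196e+02 1.13912565e+00 1.52608200e+03] [ 0.13952056  0.01728818 -0.99006825] [505.33468091   0.         323.35599731]
0.1 [[ 9.62207556e-01  2.72316721e-01 -4.71402346e-04]
 [ 2.72317128e-01 -9.62206213e-01  1.60776213e-03]
 [-1.57657557e-05 -1.67537180e-03 -9.99998596e-01]]
```

View pics/top0.png

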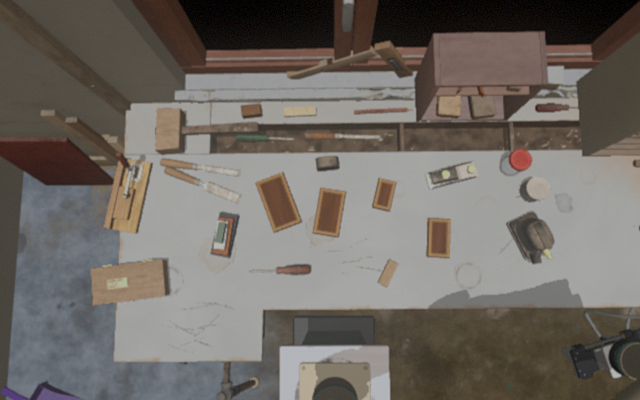

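View pics/scene0.png

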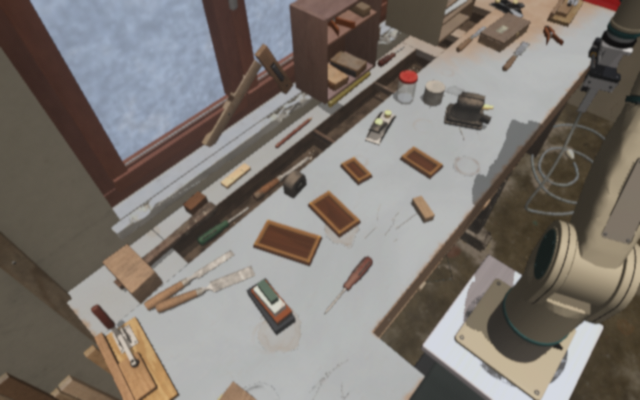

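The top view (image up is +x, left is +y) shows the stack at about (223,234). The cradles are coarse (278,202), medium (329,212), pocket (384,194) and fine (438,238). The chisels are near (200,180) and the plane near (452,175).

```bash
python3 - <<'E'
from h import *
c=manip.read_camera('top');im=c['pixels'];hsv=cv2.cvtColor(im,cv2.COLOR_BGR2HSV)
for n,(u,v) in dict(stack=(223,234),coarse=(278,202),medium=(329,212),pocket=(384,194),fine=(438,238)).items():
    m=cv2.inRange(hsv,(3,90,20),(25,255,255))
    k,l,s,ce=cv2.connectedComponentsWithStats(m)
    i=l[v,u]; 
    if n=='stack': print(n,ray(c,(u,v),50)); continue
    pts=np.argwhere(l==i)[:,::-1]; r=cv2.minAreaRect(ray(c,pts,12)[:,:2].astype(np.float32))
    print(n,i,s[i],np.round(r[0],1),np.round(r[1],1),r[2])
print(ray(c,[(160,180),(240,200),(428,180),(477,170)],15))
E
```

```text
stack [[475.08246272 322.14684722  50.        ]]
coarse 392 [ 256  173   45   59 1514] [574.7 165. ] [160.5  87.7] 20.630373001098633
medium 398 [ 313  188   32   49 1123] [542.1  11.2] [ 75.3 136.8] 79.9613037109375
pocket 396 [373 179  23  31 489] [ 594.6 -155.4] [51.1 88.3] 75.90396881103516
fine 400 [427 218  23  39 805] [ 462.5 -314.2] [ 63.5 112.8] 85.97262573242188
[[ 644.68406203  526.43681144   15.        ]
 [ 580.45330066  280.14534275   15.        ]
 [ 635.88064049 -289.68146992   15.        ]
 [ 665.04795019 -438.67208858   15.        ]]
```

```bash
cat >> h.py <<'E'
def down(yaw):  # tool x along yaw (deg), pointing down
    a=np.radians(yaw);return np.array([[np.cos(a),np.sin(a),0],[np.sin(a),-np.cos(a),0],[0,0,-1.]])
E
python3 - <<'E'
from h import *
import pickle
out={}
print(manip.read_camera('wrist')['tool_from_camera'])
C=np.array(manip.read_camera('wrist')['tool_from_camera'])
print(manip.read_time())
Z=260
for n,x,y in[('fine',462,-314),('pocket',594,-155),('medium',542,11),('coarse',574,165),('stack',475,322)]:
    R=down(0)
    # put camera axis over the target at height 20
    d=R@C[:3,2]; o=R@C[:3,3]; z=Z
    s=(20-(z+o[2]))/d[2]; p=np.array([x,y,0])-(o+d*s)*[1,1,0]; p[2]=z
    try: manip.reach(p,R)
    except manip.PlanningError as e:
        print(n,p,e); manip.reach([x,y,z],R)
    manip.dwell(0.3)
    out[n]=wristcam(); cv2.imwrite(f'pics/w_{n}.png',out[n]['pixels']); print(n,manip.read_eef_pos(),manip.read_time())
pickle.dump(out,open('w.pkl','wb'))
t=np.vstack([np.hstack([cv2.resize(out[k]['pixels'],(400,250)) for k in a]) for a in(['fine','pocket'],['medium','coarse'])])
cv2.imwrite('pics/mosaic.png',t)
E
```

```text
[[ 3.04096164e-04 -9.60770963e-01 -2.77342864e-01  8.06439931e+01]
 [ 9.99999843e-01  1.61502077e-04  5.36987354e-04 -1.30864524e+00]
 [-4.71130409e-04 -2.77342984e-01  9.60770861e-01 -1.79721634e+02]
 [ 0.00000000e+00  0.00000000e+00  0.00000000e+00  1.00000000e+00]]
0.25
fine [ 502.25276459 -315.51153501  259.93616169] 2.2583
pocket [ 634.06520452 -157.28731615  260.22315245] 3.45
medium [582.77196323   8.71373805 259.806671  ] 4.5333
coarse [614.67473533 162.69328964 260.22252822] 5.5583
stack [516.26097183 319.84191158 259.93873912] 6.675
```

View pics/mosaic.png

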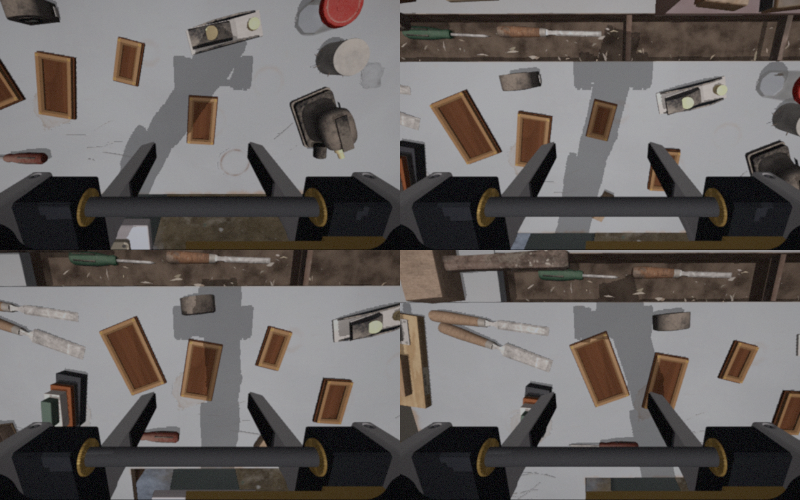

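View pics/w_stack.png

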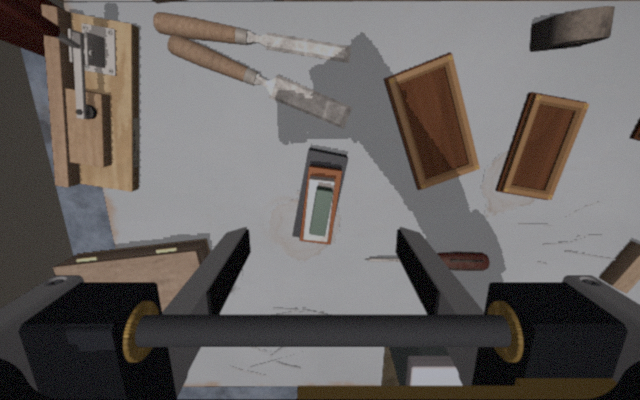

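The mosaic shows each cradle clear, near its frame centre, with the hand's shadow over some. The stack view shows the green pocket stone at about (321,210), the off-white fine stone around it, the brown medium stone, and the charcoal coarse stone with its far end at (328,158). The wide chisel lies at about (310,100).

```bash
cat >> h.py <<'E'
def rect(cam,mask,z,seed):
    k,l,s,ce=cv2.connectedComponentsWithStats(mask)
    cs=[i for i in range(1,k) if s[i,4]>60]
    i=min(cs,key=lambda i:np.hypot(*(ce[i]-seed)))
    cn=max(cv2.findContours((l==i).astype(np.uint8),cv2.RETR_EXTERNAL,cv2.CHAIN_APPROX_NONE)[0],key=len)
    hull=cv2.convexHull(cn).reshape(-1,2)
    (c,(w,h),a)=cv2.minAreaRect(ray(cam,hull,z)[:,:2].astype(np.float32))
    if w<h: w,h,a=h,w,a+90
    a=(a+90)%180-90
    return np.array(c),w,h,a
E
python3 - <<'E'
from h import *
import pickle
O=pickle.load(open('w.pkl','rb'))
G=dict(fine=(462,-314),pocket=(594,-155),medium=(542,11),coarse=(574,165))
for n,g in G.items():
  for v in O:
    c=O[v];s=proj(c,[*g,12])[0]
    if not(20<s[0]<620 and 20<s[1]<230):continue
    hsv=cv2.cvtColor(cv2.medianBlur(c['pixels'],3),cv2.COLOR_BGR2HSV)
    m=cv2.inRange(hsv,(4,90,20),(20,255,255)); r=rect(c,m,12,s)
    # pale battens only
    loc=np.zeros_like(m);x,y=s.astype(int);
    print(n,v,*[np.round(q,1) for q in r])
c=O['fine'];x,y=proj(c,[462,-314,12])[0].astype(int)
print(cv2.cvtColor(c['pixels'],cv2.COLOR_BGR2HSV)[y,x-45:x+46:1].tolist())
c=O['coarse'];x,y=proj(c,[574,165,12])[0].astype(int)
cv2.imwrite('pics/cr.png',cv2.resize(c['pixels'][y-75:y+75,x-75:x+75],None,fx=4,fy=4,interpolation=cv2.INTER_CUBIC))
E
```

```text
fine fine [ 464.7 -314.4] 115.4 65.1 -3.8
pocket fine [ 595.  -156.8] 91.2 55.7 -14.1
pocket pocket [ 596.6 -155. ] 91.9 53.4 -14.0
pocket medium [ 596.1 -153.2] 91.1 55.7 -13.9
pocket coarse [ 596.5 -152.2] 90.7 61.0 -14.1
medium fine [543.2   9.3] 139.1 84.4 -9.8
medium pocket [544.2  10. ] 142.0 78.3 -9.9
medium medium [543.9  12. ] 139.7 77.2 -9.9
medium coarse [544.1  13.8] 140.4 79.8 -10.1
medium stack [543.4  14.4] 139.0 84.3 -9.8
coarse pocket [576.5 163.6] 161.8 97.1 20.7
coarse medium [576.5 164.9] 161.9 92.1 20.7
coarse coarse [576.6 166.2] 163.3 89.1 20.8
coarse stack [575.6 168.1] 163.0 90.6 20.7
[[140, 7, 110], [60, 2, 109], [120, 2, 108], [140, 7, 108], [105, 5, 106], [90, 2, 106], [113, 9, 111], [105, 5, 109], [128, 9, 111], [135, 9, 108], [105, 5, 107], [128, 9, 112], [120, 2, 108], [120, 2, 108], [128, 10, 106], [120, 7, 108], [120, 7, 108], [160, 7, 109], [113, 9, 110], [165, 5, 109], [120, 7, 108], [120, 5, 106], [165, 6, 87], [10, 55, 70], [9, 101, 81], [15, 126, 89], [12, 116, 97], [15, 123, 93], [15, 113, 88], [14, 120, 87], [14, 132, 79], [15, 121, 76], [12, 1
[... 173 characters left out ...]
, 143, 89], [11, 149, 91], [11, 154, 91], [11, 156, 90], [9, 147, 90], [11, 135, 89], [10, 147, 90], [11, 141, 92], [10, 149, 89], [11, 149, 82], [10, 143, 84], [9, 152, 77], [9, 143, 82], [9, 152, 82], [9, 133, 86], [13, 141, 94], [14, 125, 104], [15, 125, 110], [15, 111, 131], [14, 106, 142], [14, 100, 146], [15, 100, 145], [14, 108, 142], [13, 119, 116], [7, 42, 109], [160, 5, 140], [120, 3, 154], [135, 3, 151], [140, 5, 154], [120, 3, 153], [144, 8, 151], [128, 7, 156], [135, 3, 152], [140, 5, 152], [110, 5, 150], [140, 5, 153], [90, 2, 152], [150, 3, 150], [120, 2, 146], [0, 2, 150], [150, 3, 150], [140, 5, 153], [128, 7, 153], [120, 5, 154], [120, 7, 155], [135, 3, 152], [120, 7, 154]]
```

View pics/cr.png

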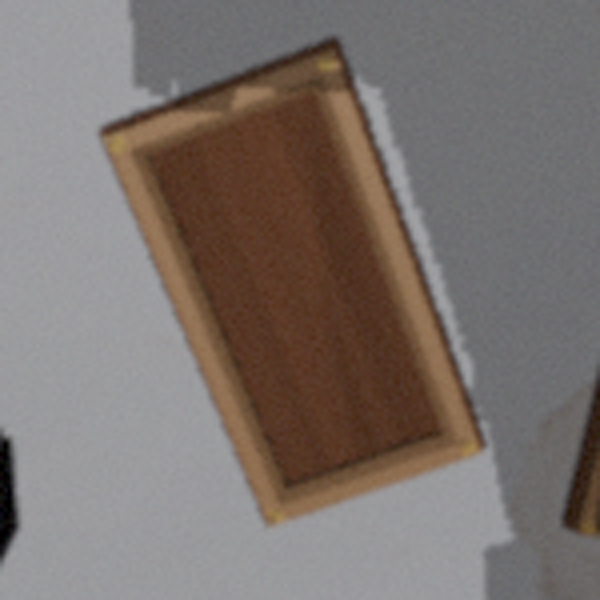

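The crop shows the coarse cradle with its battens and recess clear, and the dark base just visible outside the battens. The way the silhouette shifts between views fits battens about 16 mm above the bench. Next I measure the stack's tops.

```bash
python3 - <<'E'
from h import *
import pickle
c=pickle.load(open('w.pkl','rb'))['stack'];im=cv2.medianBlur(c['pixels'],3);hsv=cv2.cvtColor(im,cv2.COLOR_BGR2HSV)
for p in[(321,210),(310,225),(303,205),(330,172),(328,160),(312,240),(360,210),(280,210)]: print(p,hsv[p[1],p[0]])
print(rect(c,cv2.inRange(hsv,(40,40,30),(100,255,255)),96,(321,210)))
print(rect(c,cv2.inRange(hsv,(3,110,30),(15,255,255)),50,(321,210)))
x,y=320,200
cv2.imwrite('pics/st.png',cv2.resize(c['pixels'][130:260,255:385],None,fx=4.5,fy=4.5,interpolation=cv2.INTER_CUBIC))
E
```

```text
(321, 210) [ 66  23 110]
(310, 225) [ 72  10 125]
(303, 205) [ 9 58 83]
(330, 172) [ 10 131 138]
(328, 160) [158  13  78]
(312, 240) [ 10  36 148]
(360, 210) [110   5 154]
(280, 210) [  0   5 154]Traceback (most recent call last):
  File "<stdin>", line 5, in <module>
  File "h.py", line 22, in rect
    i=min(cs,key=lambda i:np.hypot(*(ce[i]-seed)))
ValueError: min() iterable argument is empty
```

```bash
python3 - <<'E'
from h import *
import pickle
c=pickle.load(open('w.pkl','rb'))['stack'];im=cv2.medianBlur(c['pixels'],3);hsv=cv2.cvtColor(im,cv2.COLOR_BGR2HSV)
for lo in [(40,14,30),(40,18,30)]: print(rect(c,cv2.inRange(hsv,lo,(90,120,125)),96,(321,210)))
print(hsv[200,290:350].tolist()); print(hsv[170:250:2,320].tolist())
cv2.imwrite('pics/st.png',cv2.resize(c['pixels'][130:260,255:385],None,fx=4.5,fy=4.5,interpolation=cv2.INTER_CUBIC))
E
```

```text
(array([479.48745728, 322.62786865]), 60.82590103149414, 19.494054794311523, -9.623733520507812)
(array([479.41418457, 322.51010132]), 60.01481628417969, 19.479007720947266, -9.153419494628906)
[[0, 7, 148], [12, 9, 147], [175, 10, 146], [7, 15, 150], [9, 17, 151], [11, 19, 151], [10, 15, 149], [12, 18, 145], [5, 12, 126], [173, 11, 93], [135, 7, 73], [135, 7, 73], [150, 4, 72], [170, 20, 76], [9, 82, 90], [10, 132, 126], [10, 90, 141], [8, 19, 163], [135, 3, 173], [108, 7, 178], [113, 6, 178], [108, 7, 179], [114, 7, 178], [110, 9, 171], [98, 8, 127], [63, 27, 112], [63, 27, 112], [63, 27, 113], [65, 25, 113], [65, 27, 114], [68, 27, 113], [65, 27, 113], [65, 25, 112], [68, 25, 111], [63, 23, 112], [60, 21, 111], [63, 23, 112], [63, 23, 112], [60, 25, 112], [63, 27, 113], [63, 27, 112], [45, 19, 107], [10, 63, 113], [11, 117, 124], [11, 136, 131], [10, 139, 132], [10, 140, 129], [15, 106, 103], [3, 22, 103], [120, 7, 142], [105, 3, 153], [110, 5, 155], [110, 5, 155], [110, 5, 155], [110, 5, 155], [120, 3, 155], [128, 7, 155], [120, 3, 154], [128, 7, 155], [120, 3, 155]]
[[11, 134, 137], [9, 129, 134], [10, 144, 92], [10, 114, 85], [5, 38, 80], [0, 10, 147], [0, 9, 149], [10, 23, 134], [30, 19, 66], [60, 19, 40], [68, 32, 88], [63, 22, 114], [66, 22, 114], [63, 23, 113], [68, 27, 113], [68, 27, 113], [65, 27, 113], [68, 27, 113], [68, 27, 113], [65, 25, 111], [63, 23, 111], [65, 25, 111], [65, 25, 110], [63, 23, 109], [65, 28, 109], [68, 26, 108], [65, 28, 110], [65, 28, 109], [63, 26, 109], [65, 26, 108], [65, 26, 108], [68, 29, 107], [68, 28, 109], [70, 5, 163], [24, 7, 173], [14, 17, 169], [8, 66, 131], [3, 17, 146], [0, 7, 150], [9, 12, 150]]
```

View pics/st.png

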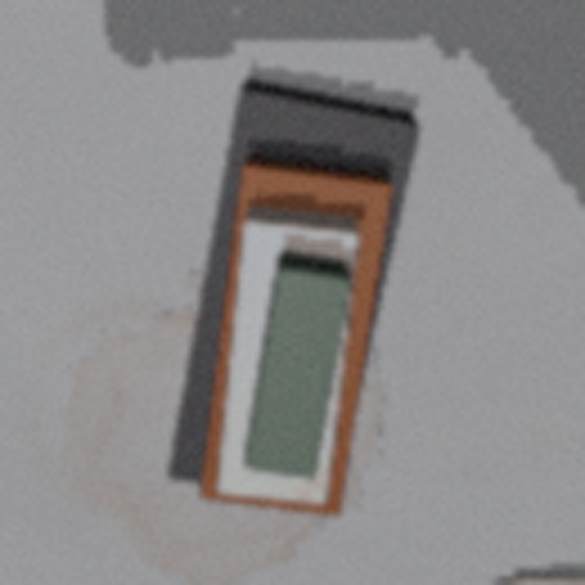

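The crop shows the pocket stone, at about (300,370) in the crop, near flush with one long side of the fine stone. It is cleanly separable by colour, with its yaw near -9°.

```bash
cat >> h.py <<'E'
CR=dict(coarse=(575.6,166,20.8),medium=(542.9,11.8,-9.9),pocket=(595.5,-155,-14),fine=(463.6,-314.4,-3.9))
ST=dict(coarse=(56,0,28),medium=(44,28,24),fine=(32,52,22),pocket=(20,74,22))
OFF=11   # fingertips above the stone's underside
def pick(n,x,y,yaw,extra=14):
    w,zb,h=ST[n];R=down(yaw)
    manip.gripper_to(w+extra,25)
    manip.reach([x,y,zb+h+45],R)
    manip.line_to([x,y,zb+OFF],80)
    print('pre',np.round(manip.read_force(),1))
    manip.gripper_to(w-6,25)
    print('grip',manip.read_opening(),manip.read_finger_force(),np.round(manip.read_force(),1))
    manip.line_to([x,y,zb+OFF+4],30)
    manip.line_to([x,y,180],150)
    print('lift',manip.read_opening(),np.round(manip.read_force(),1),manip.read_time())
def place(n,dx=0,dy=0,extra=8):
    x,y,yaw=CR[n];x+=dx;y+=dy;w=ST[n][0];R=down(yaw)
    manip.reach([x,y,130],R)
    manip.line_to([x,y,8+OFF+14],100)
    f0=np.array(manip.read_force())
    z=8+OFF+10
    manip.line_to([x,y,z],40); 
    while z>8+OFF-1.0:
        z-=1; manip.line_to([x,y,z],20)
        f=np.array(manip.read_force())-f0
        if f[2]>4: break
    print('down',z-OFF,np.round(f,1),manip.read_eef_pos())
    manip.gripper_to(w+extra,25);
    manip.line_to([x,y,z+25],60); manip.line_to([x,y,180],200)
    print('done',manip.read_time())
def look(x,y,name,z=260,h=20):
    C=np.array(manip.read_camera('wrist')['tool_from_camera']);R=down(0)
    d=R@C[:3,2]; o=R@C[:3,3]; s=(h-(z+o[2]))/d[2]
    p=np.array([x,y,0])-(o+d*s)*[1,1,0]; p[2]=z
    manip.reach(p,R);manip.dwell(.25)
    c=wristcam();cv2.imwrite(f'pics/{name}.png',c['pixels']);return c
E
python3 - <<'E'
from h import *
pick('pocket',478.7,322.5,-9.2,extra=14)
c=manip.read_camera('wrist');cv2.imwrite('pics/held.png',c['pixels'][100:400])
E
```

```text
pre [ 0.1  0.1 -0.1]
grip 19.77139126117999 24.999315440654755 [-0.8 -0.   3.4]
lift 19.68257855226097 [ 0.3 -0.2 -0.7] 10.5333
```

View pics/held.png

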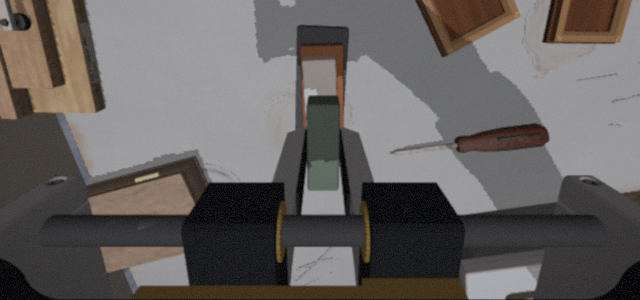

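The pocket stone is held straight, centred between the fingers at about (322,143) in the crop. I'll place it and check.

```bash
python3 - <<'E'
from h import *
place('pocket')
c=look(595,-155,'p_pocket');im=cv2.medianBlur(c['pixels'],3);hsv=cv2.cvtColor(im,cv2.COLOR_BGR2HSV)
s=proj(c,[595,-155,30])[0];x,y=s.astype(int)
print(rect(c,cv2.inRange(hsv,(40,14,30),(95,120,150)),30,s), rect(c,cv2.inRange(hsv,(4,90,20),(20,255,255)),12,s))
cv2.imwrite('pics/pp.png',cv2.resize(c['pixels'][y-45:y+45,x-60:x+60],None,fx=5,fy=5,interpolation=cv2.INTER_CUBIC))
E
```

```text
down 8 [-0.5  0.3  4.2] [ 595.63249347 -155.06987328   19.48160464]
done 18.025
(array([ 595.949646 , -153.9493103]), 59.02524185180664, 19.07213592529297, -13.159896850585938) (array([ 596.42779541, -154.93121338]), 92.10079193115234, 53.415191650390625, -14.072677612304688)
```

View pics/pp.png

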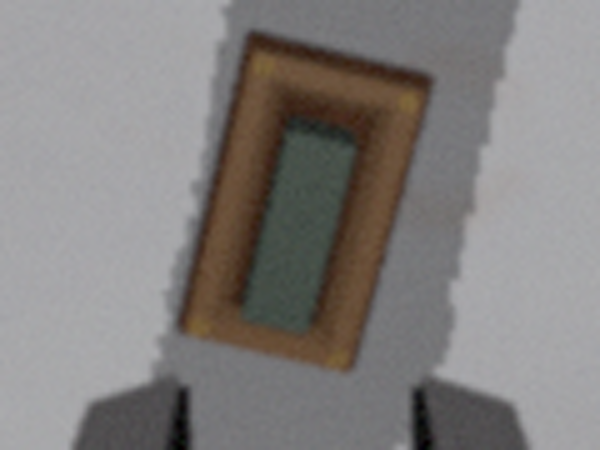

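The pocket stone lies flat and centred in its recess, at about (300,225) in the crop. Contact came at floor height. The fine stone is next.

```bash
python3 - <<'E'
from h import *
c=look(478,322,'s2',h=60);im=cv2.medianBlur(c['pixels'],3);hsv=cv2.cvtColor(im,cv2.COLOR_BGR2HSV)
s=proj(c,[478,322,74])[0];x,y=s.astype(int);print(s)
br=rect(c,cv2.inRange(hsv,(3,60,30),(15,255,255)),50,s);print('brown hull',br)
print(hsv[y,x-25:x+25].tolist())
for v in(158,163,168): print(v,rect(c,cv2.inRange(hsv,(0,0,v),(180,30,255)),74,s))
cv2.imwrite('pics/s2c.png',cv2.resize(c['pixels'][y-65:y+65,x-65:x+65],None,fx=4,fy=4,interpolation=cv2.INTER_CUBIC))
E
```

```text
[322.15530067 200.07318423]
brown hull (array([471.25970459, 324.5329895 ]), 109.3478775024414, 45.43443298339844, -8.851486206054688)
[[0, 9, 148], [0, 9, 111], [150, 3, 78], [120, 7, 77], [128, 13, 78], [150, 10, 77], [4, 25, 81], [9, 114, 110], [9, 134, 129], [9, 81, 136], [11, 17, 164], [120, 3, 176], [108, 7, 180], [105, 6, 180], [108, 7, 181], [105, 6, 180], [105, 6, 179], [105, 6, 179], [113, 6, 179], [110, 4, 179], [110, 4, 179], [110, 4, 179], [105, 6, 180], [105, 6, 180], [105, 6, 180], [105, 6, 180], [113, 6, 180], [105, 6, 180], [100, 4, 179], [105, 6, 180], [105, 6, 180], [105, 6, 180], [105, 6, 180], [105, 6, 179], [10, 4, 172], [10, 41, 143], [10, 118, 136], [11, 140, 135], [10, 140, 135], [11, 133, 127], [2, 73, 125], [90, 6, 134], [120, 7, 154], [100, 5, 157], [130, 5, 158], [120, 5, 158], [120, 5, 158], [120, 3, 157], [120, 3, 157], [120, 3, 157]]
158 (array([472.25146484, 326.37106323]), 80.61100769042969, 31.084819793701172, -6.352287292480469)
163 (array([472.12155151, 326.3788147 ]), 80.0645980834961, 30.846731185913086, -6.347099304199219)
168 (array([472.009552  , 326.08200073]), 79.61487579345703, 29.95306396484375, -6.316001892089844)
```

View pics/s2c.png

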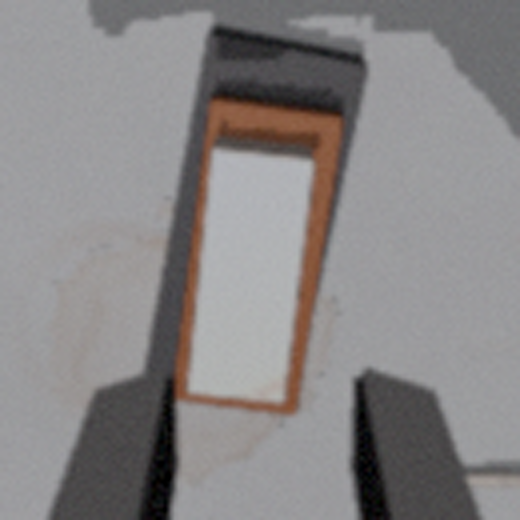

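The fine stone's top is fully visible and cleanly masked, at about (250,270) in the crop. I'll pick it, place it, then measure the medium stone.

```bash
python3 - <<'E'
from h import *
pick('fine',472.2,326.3,-6.35)
assert abs(manip.read_opening()-32)<2.5
place('fine')
c=look(463,-314,'p_fine');hsv=cv2.cvtColor(cv2.medianBlur(c['pixels'],3),cv2.COLOR_BGR2HSV)
s=proj(c,[463,-314,30])[0];x,y=s.astype(int)
m=cv2.inRange(hsv,(0,0,100),(180,40,255));L=np.zeros_like(m);L[y-36:y+36,x-18:x+18]=255
print('cradle',rect(c,cv2.inRange(hsv,(4,90,20),(20,255,255)),12,s)); print('stone',rect(c,m&L,30,s))
a=cv2.resize(c['pixels'][y-60:y+60,x-60:x+60],None,fx=3,fy=3)
c=look(472,324,'s3',h=50);hsv=cv2.cvtColor(cv2.medianBlur(c['pixels'],3),cv2.COLOR_BGR2HSV)
s=proj(c,[472,324,50])[0];x,y=s.astype(int)
for q in(60,100): print('medium',rect(c,cv2.inRange(hsv,(3,q,100),(15,255,255)),50,s))
b=cv2.resize(c['pixels'][y-60:y+60,x-60:x+60],None,fx=3,fy=3)
cv2.imwrite('pics/ab.png',np.hstack([a,b]));print(manip.read_time())
E
```

```text
pre [-1.1  0.5  0.2]
grip 31.75455357016133 25.000618994235992 [ 0.2 -1.7  4. ]
lift 31.665315273944685 [-0.7 -0.5 -1.6] 24.5167
down 8 [-1.   1.   5.1] [ 463.69451952 -314.49440218   19.44506827]
done 32.45
cradle (array([ 464.734375  , -314.39065552]), 115.34988403320312, 65.40294647216797, -3.73223876953125)
stone (array([ 463.38864136, -313.73031616]), 82.33141326904297, 32.607521057128906, -4.1495361328125)
medium (array([470.36541748, 324.2258606 ]), 105.73088836669922, 45.01314926147461, -8.504768371582031)
medium (array([470.74041748, 324.48352051]), 105.06134796142578, 44.02621841430664, -8.497688293457031)
35.875
```

View pics/ab.png

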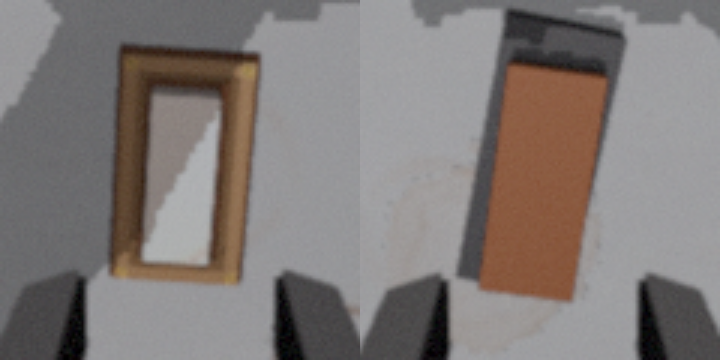

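The left half shows the fine stone seated, with light shadow across it. The right half shows the medium stone's full top at about (545,180). The medium stone is next, then I measure the coarse one.

```bash
python3 - <<'E'
from h import *
pick('medium',470.6,324.4,-8.5)
assert abs(manip.read_opening()-44)<2.5
place('medium')
c=look(543,12,'p_med');s=proj(c,[543,12,32])[0];x,y=s.astype(int)
a=cv2.resize(c['pixels'][y-60:y+60,x-60:x+60],None,fx=3,fy=3)
c=look(470,324,'s4',h=28);hsv=cv2.cvtColor(cv2.medianBlur(c['pixels'],3),cv2.COLOR_BGR2HSV)
s=proj(c,[470,324,28])[0];x,y=s.astype(int)
L=np.zeros_like(hsv[...,0]);L[y-70:y+60,x-45:x+45]=255
for lo in(40,60): print('coarse',rect(c,cv2.inRange(hsv,(0,0,lo),(180,45,92))&L,28,s))
b=cv2.resize(c['pixels'][y-60:y+60,x-60:x+60],None,fx=3,fy=3)
cv2.imwrite('pics/ab2.png',np.hstack([a,b]));print(manip.read_time())
E
```

```text
pre [-0.2  0.6  0.7]
grip 43.949688841351154 24.99769002199173 [-0.4 -0.2  3.8]
lift 43.47068470557709 [-0.1  1.  -3.1] 39.6833
down 8 [-1.2 -0.7  6.4] [543.05026924  11.79458659  19.44283048]
done 46.5583
coarse (array([478.36221313, 325.68817139]), 131.82177734375, 53.980648040771484, -11.344596862792969)
coarse (array([478.22711182, 325.69418335]), 131.571044921875, 53.978172302246094, -11.324821472167969)
48.925
```

View pics/ab2.png

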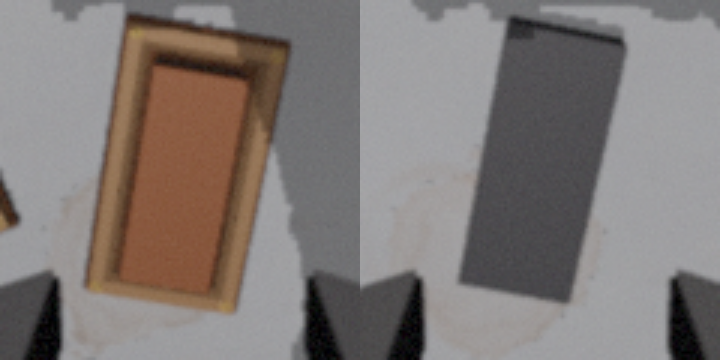

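The medium stone is seated at about (185,180) in the left half. The coarse stone's top is fully visible at about (545,160) in the right half. I'll pick and place it, then do a final check.

```bash
python3 - <<'E'
from h import *
pick('coarse',477.6,325.7,-11.3,extra=16)
assert abs(manip.read_opening()-56)<2.5
place('coarse',extra=12)
c=look(575,165,'p_co');s=proj(c,[575,165,36])[0];x,y=s.astype(int)
a=cv2.resize(c['pixels'][y-75:y+75,x-75:x+75],(400,400))
c=look(530,-150,'all',z=330,h=20)
b=cv2.resize(c['pixels'][:320],(400,200))
cv2.imwrite('pics/fin.png',np.hstack([a,np.vstack([b,cv2.resize(manip.read_camera('top')['pixels'][140:290,180:480],(400,200))])]));print(manip.read_time())
E
```

```text
pre [-0.6 -0.5 -0.8]
grip 55.57590158274193 24.99731719493866 [-0.4 -2.   4.1]
lift 55.72563645813082 [-0.2  0.3 -4.5] 53.0917
down 8 [-2.3 -1.3  5.7] [575.73167951 166.07086078  19.39087401]
done 59.5833
62.0083
```

View pics/fin.png

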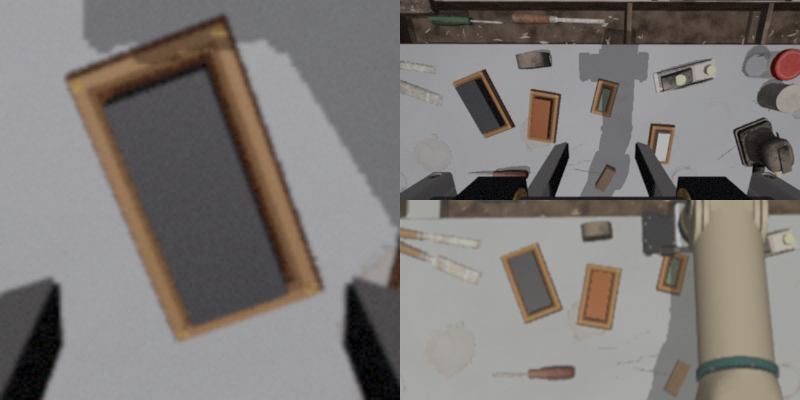

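All four stones sit in their own cradles, and the plane and chisel look undisturbed. The coarse stone, at about (195,190), looks close to its left batten, so I measure it.

```bash
python3 - <<'E'
from h import *
c=look(575,165,'p_co2');hsv=cv2.cvtColor(cv2.medianBlur(c['pixels'],3),cv2.COLOR_BGR2HSV)
s=proj(c,[575,165,36])[0];x,y=s.astype(int)
L=np.zeros_like(hsv[...,0]);L[y-70:y+70,x-60:x+60]=255
cr=rect(c,cv2.inRange(hsv,(4,90,20),(20,255,255)),12,s)
m=cv2.morphologyEx(cv2.inRange(hsv,(0,0,45),(180,50,92))&L&cv2.inRange(hsv,(0,0,0),(180,60,255)),cv2.MORPH_OPEN,np.ones((5,5)))
print(cr,rect(c,m,36,s))
c=look(575,165,'p_co3',z=330);
hsv=cv2.cvtColor(cv2.medianBlur(c['pixels'],3),cv2.COLOR_BGR2HSV);s=proj(c,[575,165,36])[0];x,y=s.astype(int)
L=np.zeros_like(hsv[...,0]);L[y-60:y+60,x-50:x+50]=255
print(rect(c,cv2.morphologyEx(cv2.inRange(hsv,(0,0,45),(180,50,92))&L,cv2.MORPH_OPEN,np.ones((5,5))),36,s),manip.read_time())
E
```

```text
(array([576.53063965, 166.07861328]), 163.008056640625, 89.18724060058594, 20.663116455078125) (array([574.91375732, 166.38864136]), 128.95172119140625, 56.007110595703125, 20.642898559570312)
(array([575.30670166, 166.35620117]), 129.00607299804688, 56.09711456298828, 20.71942138671875) 64.325
```

```bash
python3 -c "
from workcell import manip
print(manip.sign_off())"
```

```text
the job is handed in; nothing more can be done
None
```

All four stones were set down gently and lie flat and centred in their own cradles by force readings and camera checks; the plane and wide chisel look unmoved, and I handed the job in at about 64 s (no verdict returned).

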